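# Gauge the pressed boards and lock the right one in the trimming jig

### The job

One of the three mycelium boards standing on the drying rack is 32 mm thick, the other two are 26 and 38 mm: find it by pinching the boards across their faces, and set it down on edge in the trimming jig, between the fixed fence and the sliding jaw and midway along them. Then pull up the plunger knob, slide the jaw up so that its pad holds the board against the fence, and let the plunger drop home in the hole for 32 mm boards (the second one on from the parking hole). Leave the other two boards standing on the rack, drop nothing, and do not disturb the other things on the bench.

Things in the scene. Friction and masses are not known exactly. Their poses are not given: they have to be found in the camera images.
- board_p: One of three firm mycelium boards (cream, tan flecks), 140 mm long, 100 mm tall and 26, 32 or 38 mm thick, standing on its long edge on the drying rack. Which name has which thickness is not told. About 0.1 kg; safe to grip at 20 to 60 N. Origin: centre of the edge it stands on; x along its length, y across its thickness, z up.
- board_q: One of three firm mycelium boards (cream, tan flecks), 140 mm long, 100 mm tall and 26, 32 or 38 mm thick, standing on its long edge on the drying rack. Which name has which thickness is not told. About 0.1 kg; safe to grip at 20 to 60 N. Origin: centre of the edge it stands on; x along its length, y across its thickness, z up.
- board_r: One of three firm mycelium boards (cream, tan flecks), 140 mm long, 100 mm tall and 26, 32 or 38 mm thick, standing on its long edge on the drying rack. Which name has which thickness is not told. About 0.1 kg; safe to grip at 20 to 60 N. Origin: centre of the edge it stands on; x along its length, y across its thickness, z up.
- rack: Drying rack: a fixed steel wire grid, 190 x 310 mm, its top 20 mm above the bench; the boards stand on it in a row along its y, about 105 mm apart, with their length about along its x. Origin: centre of its underside on the bench; x the short way, y the long way, z up.
- jig: Trimming jig, fixed to the bench: aluminium base plate, 160 mm (x) by 210 mm (y), top 15 mm above the bench; a fixed fence stands at its +y end and a sliding jaw faces it. On its -x side (x = -100 mm) a steel index bar lies along y, with four 8 mm holes in its top for the jaw's plunger. Origin: centre of the base plate's underside on the bench; z up.
- fence (a point): Middle of the foot of the fixed fence's face, on the base plate, at x 0, y 86, z 15 mm in the jig's frame. Fence and jaw are 150 mm long along the jig's x (centred on x 0) and 15 mm thick, with their tops 60 mm above the bench; each has a 3 mm saw kerf at x = 45 mm.
- jaw_face (a point): Middle of the foot of the sliding jaw's face, on the base plate, moving with the jaw: at x 0, y 11 mm + jaw travel, z 15 mm in the jig's frame. The bay for a board is the space from here to the fence, 75 mm wide with the jaw parked. A sprung rubber pad (94 x 26 mm, 27 to 53 mm above the bench) stands 6 mm proud of it.
- jaw (a joint): Slide of the jaw along the jig's +y, towards the fence, in m: 0 = parked, as found; range 0 to 0.054. The plunger locks it in holes at 0 (parking), 0.028 (bay 47 mm, for 44 mm boards), 0.040 (bay 35 mm, for 32 mm boards) and 0.052 (bay 23 mm, for 20 mm boards). With the plunger up it slides with about 2 N (7 N against a board) and stays where it is left.
- plunger (a joint): Lift of the spring-loaded index plunger, in m: 0 = down, pin 8 mm deep in a hole (as found, in the parking hole); about 0.008 = pin resting on the bar between holes; the jaw slides only with it above 0.008; stop at 0.012. The spring pulls it down with about 6 N when down, 10 N when up. The pin has 0.6 mm of play either way in a hole.
- pad (a joint): How far the sprung pad on the jaw's face is pressed in, in m: 0 = free, 6 mm proud of the face; range 0 to 0.006. 1 N to start, 5 N at the stop. With the jaw locked in the hole for 32 mm boards, a 32 mm board against the fence presses it in about 3 mm; a thinner one would be loose, a 38 mm one would not let the jaw reach the hole.
- knob (a point): Centre of the black plunger knob to be pinched and pulled straight up: round, 32 mm diameter, 26 mm tall, axis vertical; 12 mm below its top and 77 mm above the bench with the plunger down. At x -100, y -49 mm + jaw travel in the jig's frame; moves with jaw and plunger. Under it is a barrel 19 mm thick, and 32 mm below this point the flat lug of the jaw.
- lamp: Bystander: squat glass spirit lamp, 76 mm across, 96 mm tall, standing between and in front of rack and jig. Origin: centre of its underside.
- jar: Bystander: glass jar with screw lid, 68 mm across, 105 mm tall. Origin: centre of its underside.
- ring_block: Bystander: mycelium ring block, 150 mm across, 55 mm tall, lying flat beyond rack and jig. Origin: centre of its underside.
- drum_block: Bystander: round mycelium block, 92 mm across, 90 mm tall. Origin: centre of its underside.
- flask: Bystander: empty conical glass flask with a stopper, 104 mm across, 163 mm tall. Origin: centre of its underside.
- dishes: Bystander: stack of four culture dishes, 92 mm across, 61 mm tall. Origin: centre of its underside.
- saw: Bystander: back saw lying flat beyond rack and jig, 360 mm long, 22 mm high. Origin: on the bench under it, 10 mm from its middle; x towards the blade.
Not all that is in view belongs to the job. Leave any blue look-alike of the board_q alone.

How it is judged:
By the outcome, as a careful person would: the job done as asked, in the order asked, and still so for the second after the job is handed in, with the robot touching nothing.
It also fails if it takes over 64 s, if anything falls off the work surface, if the arm or the gripper's body presses on something with over 40 N, if the wrist force passes 120 N, or if a joint passes its speed limit or range.

### The arm

A 6-joint arm with a two-finger parallel gripper is mounted at the origin on the work surface. World frame = base frame: x ahead of the robot, y to its left, z up, the work surface at z = 0. Lengths are in mm, angles in degrees, forces in N, time in s.
With the tool pointing down it reaches from about 300 to 850 mm from the base axis. Payload 4.2 kg.
Tool frame: the origin (TCP) lies between the finger pads; the fingertips stand 22 mm ahead of it and the grasp point (between the pads) lies 3 mm ahead of it (env.finger_overhang is the distance from the TCP to the fingertips, in mm); z points along the fingers, y is the line along which they close (so a half turn about z gives the same grasp; the last joint's range is limited). The gripper opens to 91 mm and grips with 3 to 60 N. Pads are 32 mm wide; open, the fingers measure 118 mm over their backs; the gripper's body (76 mm by 178 mm) begins 60 mm behind the grasp point.
Start: joints at [62.223, 18.312, 89.639, -0, 72.044, -1.146], TCP at [257.744, 514.012, 235.976] pointing down, gripper open.
Joint ranges: [-177.97, 177.97], [-48.28, 115.42], [12.27, 149.76], [-77.06, 257.06], [2.81, 150.46], [-146.56, 146.56]. Speed limits (degrees/s): [147.25, 147.25, 180, 180, 180, 180].

### API

Orientations are given as [roll, pitch, yaw] about the fixed x, y, z axes, in that order (R = Rz(yaw) Ry(pitch) Rx(roll)).
In Python, from workcell import state, cams, ticket, look_for, outline_of, env gives the robot as it stands.
- The arm moves only by the tool servo_tool, never from a script. Its argument "steps" is a list of rows, each a list of 3 entries, a list of its own where there are three numbers: the closure in counts, from 0 (fully open) to 255 (shut), then the shift along the tool's x, y, z in mm, then the turn, a rotation vector about the tool's x, y, z in rad. A call has exactly 10 rows; each row shifts and turns the commanded pose from where the row before left it, along the tool's axes as they then stand; what a row does not reach is not made up. A row lasts 1/10 s, in which the tool goes at most 50 mm and 8.59 degrees, less where a joint would pass 70% of its speed; a pose out of reach is approached as far as the arm can. A call with a gripper value outside its range is refused whole. The fingers move at their own pace and stop on an object; "squeeze" is the grip in N (left out, the last holds). Time passes only in rows, so rows that do not move let the fingers close, or fill a call up. It gives the time, the measured TCP pose, the force, the opening and the grip force at its end, in the units of the state.
- state(): the state, without advancing time (a new reading comes with each control period).
- cams.grab_frame(name): name is "scene" or "top" or "wrist"; returns a dict with "color" (420x560x3 uint8, red, green, blue), "z_map" (420x560 float32, mm along the optical axis (not along the pixel's ray), 0 where there is no reading), "fovy" (degrees; the focal length in pixels is half the picture's height over the tangent of half this angle, whatever the lens; pixels are square), "cx", "cy" (the principal point, pixels), "eye" and "rotation" of the camera in the world; the wrist camera has in their place "tool_from_camera" (4x4, takes a point from camera to tool coordinates, whose origin is the TCP and whose axes are the flange's). Camera axes: x right, y up, looking along -z (the intrinsics and any distortion apply to the point x, -y, -z); pixel columns grow to the right and rows downward; lengths in mm; the calibration is good to about 2 mm. A picture is of the moment at which its call begins: read the wrist's pose just before it.
- ticket.job_done(): hands the job in; it is judged then, once.
Trained networks look in a picture, given as the dict that the camera call returned (one of the last four; its "shot" number tells which), for a name from the list of things; names that differ only in an ending like _2 or _b are one class to them, and where a whole thing is asked for, a point or a joint stands for the part that bears it (a point fixed in the world has none). Each returns a list of dicts, best first, with "confidence" (0 to 1); they miss things now and then, are a little off and sometimes report something else, mostly with a low value. They report only what shows in the picture. A call takes as long as a camera call. They do not tell look-alikes from the thing itself.
- look_for(picture, thing): "at" ([column, row] in pixels, amid what is visible of it).
- outline_of(picture, thing): "pixels" (420x560 bool, what is visible of it) and "at" ([column, row] in pixels, amid what is visible of it).
The state is a dict: "time_s": time; "qpos": joint angles; "qvel": joint speeds; "effort": joint torques, N m; "ee_pos": TCP position; "ee_rot": TCP orientation; "force": force on the tool from outside, world axes, zero at the start; "torque": the same for the moment, N m; "gripper_width": finger opening in mm; "gripper_force": force on a finger pad.
Only numpy, scipy, OpenCV 4.12 (cv2) and the standard library are available. Lean on these libraries where they do the work, as an engineer would, in place of code of your own. Each camera call takes 0.05 s, during which the arm holds its last target. There are 200 camera calls.

## Working session

There is one attempt and no reset: what is moved stays moved. The work goes in short steps, Python scripts to look and compute and a tool call to move; the robot and the scene stay as the last step left them, time stands still between calls to the robot, and variables do not carry over. Pictures are saved under pics/ and viewed, at most 10 in all, crops included, and the job is handed in when it is done.

Besides the shell and the picture viewer there is one more tool, called as name([rows], argument=value, ...), one row to a line, values as JSON. servo_tool: Moves the arm, as the interface text tells. Its arguments: {"type":"object","properties":{"steps":{"type":"array","items":{"type":"array"}},"squeeze":{"type":"number"}},"required":["steps"]}

```bash
mkdir -p pics; ls
cat > h.py <<'E'
import numpy as np, cv2
from workcell import state, cams, ticket, look_for, outline_of, env
from scipy.spatial.transform import Rotation as R
def grab(n):
    s=state(); p=cams.grab_frame(n)
    if n=="wrist":
        T=np.eye(4); T[:3,:3]=R.from_euler('xyz',s['ee_rot'],degrees=True).as_matrix(); T[:3,3]=s['ee_pos']
        M=T@np.array(p['tool_from_camera']); p['eye']=M[:3,3]; p['rotation']=M[:3,:3]
    return p
def cloud(p):
    z=p['z_map'].astype(float); H,W=z.shape; f=H/2/np.tan(np.radians(p['fovy'])/2)
    v,u=np.mgrid[:H,:W]
    c=np.stack([(u-p['cx'])/f*z,-(v-p['cy'])/f*z,-z],-1)
    w=c@np.array(p['rotation']).T+np.array(p['eye']); w[z<=0]=np.nan
    return w
def save(p,n): cv2.imwrite('pics/'+n,p['color'][...,::-1])
E
python3 - <<'E'
from h import *
s=state();print(s['ee_pos'],s['ee_rot'],s['gripper_width'])
for n in("top","scene"):
    p=grab(n);save(p,n+'0.png');w=cloud(p);print(n,[k for k in p],p['eye'],p['fovy'])
    for t in("board_p","rack","jig","jaw","plunger","lamp","jar","ring_block","drum_block","flask","dishes","saw"):
        for o in outline_of(p,t):
            q=w[o['pixels']];q=q[~np.isnan(q[:,0])]
            print(t,round(o['confidence'],2),np.round(o['at']),np.round(np.median(q,0)) if len(q) else None, np.round(np.percentile(q,[2,98],axis=0)).tolist() if len(q) else None)
E
```

```text
pics
[257.54587179 513.57335695 235.12260382] [-1.79900279e+02 -4.91288429e-04  1.53367199e+02] 91.12924001365663Traceback (most recent call last):
  File "<stdin>", line 4, in <module>
  File "h.py", line 14, in cloud
    w=c@np.array(p['rotation']).T+np.array(p['eye']); w[z<=0]=np.nan
      ~~~~~~~~~~~~~~~~~~~~~~~~~~~^~~~~~~~~~~~~~~~~~~
ValueError: operands could not be broadcast together with shapes (420,560) (3,)
```

```bash
sed -i "s/w=c@np.array(p\['rotation'\]).T/r=np.array(p['rotation']); r=r if r.ndim==2 else R.from_euler('xyz',r,degrees=True).as_matrix(); w=c@r.T/" h.py
python3 - <<'E'
from h import *
for n in("top","scene"):
    p=grab(n);save(p,n+'0.png');w=cloud(p);print(n,[k for k in p],p['eye'],p['rotation'],p['fovy'],p['cx'],p['cy'],[ (k,p[k]) for k in p if 'dist' in k])
    for t in("board_p","rack","jig","jaw","plunger","lamp","jar","ring_block","drum_block","flask","dishes","saw"):
        for o in outline_of(p,t):
            q=w[o['pixels']];q=q[~np.isnan(q[:,0])]
            print(t,round(o['confidence'],2),np.round(o['at']),np.round(np.median(q,0)) if len(q) else None, np.round(np.percentile(q,[2,98],axis=0)).tolist() if len(q) else None)
E
```

```text
top ['color', 'z_map', 'fovy', 'cx', 'cy', 'eye', 'rotation', 'shot'] [ 203.8244152    20.83791798 1708.08146124] [ 12.89203266  -0.4066293  -90.71174638] 42.49708628751752 277.7594199048599 204.24078846180706 []
board_p 0.8 [378. 211.] [ 553. -291.  116.] [[486.0, -313.0, 21.0], [621.0, -282.0, 126.0]]
board_p 0.67 [308. 214.] [537. -87. 118.] [[474.0, -108.0, 27.0], [611.0, -67.0, 126.0]]
board_p 0.62 [351. 279.] [ 342. -206.   97.] [[303.0, -265.0, 4.0], [382.0, -145.0, 106.0]]
rack 0.56 [349. 203.] [ 568. -212.   17.] [[448.0, -353.0, -5.0], [644.0, -42.0, 26.0]]
jig 0.93 [223. 229.] [512. 180.  31.] [[408.0, 84.0, 7.0], [605.0, 280.0, 83.0]]
jaw 0.75 [230. 227.] [509. 151.  39.] [[404.0, 105.0, 21.0], [593.0, 200.0, 88.0]]
plunger 0.71 [431. 190.] [ 620. -472.   59.] [[587.0, -522.0, 6.0], [671.0, -440.0, 164.0]]
plunger 0.55 [232. 254.] [419. 147.  88.] [[408.0, 135.0, 82.0], [431.0, 159.0, 95.0]]
lamp 0.73 [229. 151.] [776. 164.  54.] [[709.0, 98.0, 5.0], [848.0, 232.0, 63.0]]
jar 0.71 [282. 171.] [693. -13.  99.] [[671.0, -46.0, -1.0], [731.0, 18.0, 111.0]]
jar 0.19 [230. 228
[... 1764 characters left out ...]
.0]]
plunger 0.45 [262. 154.] [427. 141.  86.] [[411.0, 131.0, 70.0], [437.0, 157.0, 90.0]]
lamp 0.79 [225. 188.] [387. -20.  47.] [[347.0, -44.0, 1.0], [412.0, 19.0, 95.0]]
ring_block 0.91 [358. 208.] [786. 144.  54.] [[717.0, 92.0, 5.0], [852.0, 231.0, 59.0]]
drum_block 0.88 [337. 124.] [562. 450.  75.] [[514.0, 430.0, 1.0], [598.0, 518.0, 94.0]]
flask 0.96 [195. 347.] [ 652. -500.   61.] [[610.0, -534.0, 9.0], [683.0, -450.0, 163.0]]
flask 0.62 [226. 186.] [387. -19.  46.] [[336.0, -44.0, -1.0], [412.0, 55.0, 95.0]]
dishes 0.78 [157. 316.] [ 511. -482.   60.] [[461.0, -520.0, 9.0], [545.0, -437.0, 64.0]]
saw 0.57 [286. 296.] [ 750. -244.    8.] [[726.0, -431.0, 1.0], [782.0, -87.0, 25.0]]
```

View pics/top0.png

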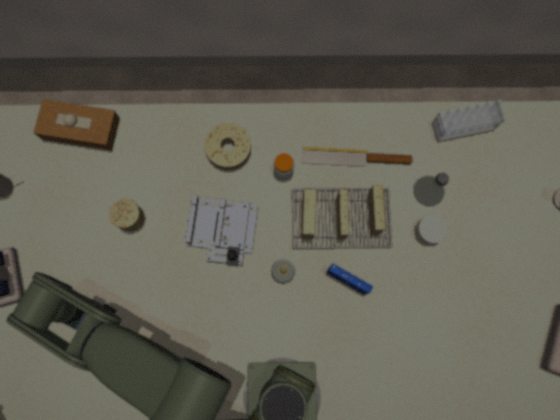

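View pics/scene0.png

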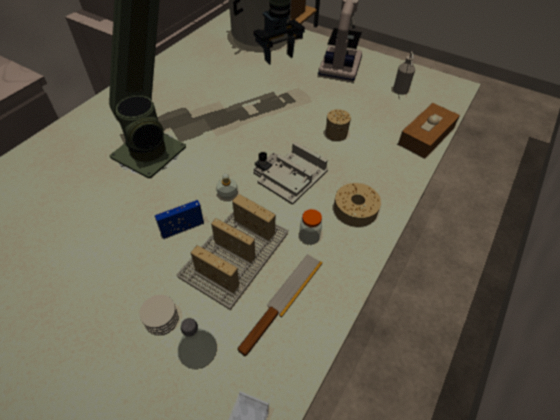

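Top view: boards at (309,212), (343,212) and (378,209) on the rack. The blue look-alike is at (350,279), the jig at (222,230) and the knob at (232,254). The saw at (346,156), ring block and drum share the cream or tan colours but have other shapes.

Run:
```python
from h import *
for n in("top","scene"):
    p=grab(n);w=cloud(p)
    for o in outline_of(p,"board_p"):
        q=w[o['pixels']];q=q[~np.isnan(q[:,0])];h=np.percentile(q[:,2],95);q=q[q[:,2]>h-8]
        r=cv2.minAreaRect(q[:,:2].astype(np.float32)); print(n,'board',np.round(r[0]),np.round(r[1]),round(r[2],1),round(h),len(q))
    for t,lo,hi in(("jig",50,75),("jig",10,30),("jaw",50,75),("rack",10,30)):
        o=outline_of(p,t)[:1]
        for o in o:
            q=w[o['pixels']];q=q[~np.isnan(q[:,0])];q=q[(q[:,2]>lo)&(q[:,2]<hi)]
            r=cv2.minAreaRect(q[:,:2].astype(np.float32)); print(n,t,lo,np.round(r[0]),np.round(r[1]),round(r[2],1),len(q))
    if n=="top":
        c=p['color'][180:270,180:400]; cv2.imwrite('pics/crop.png',cv2.resize(np.clip(c[...,::-1].astype(float)*1.6,0,255).astype(np.uint8),(792,324),interpolation=cv2.INTER_CUBIC))
```

```text
top board [ 345. -207.] [138.  27.] 59.1 105 326
top board [ 556. -298.] [136.  33.] 0.6 125 352
top board [544. -89.] [ 38. 139.] 86.6 125 434
top board [ 541. -193.] [ 26. 136.] 89.9 125 313
top jig 50 [504. 204.] [168. 200.] 83.2 535
top jig 10 [505. 188.] [215. 204.] 82.8 1687
top jaw 50 [495. 174.] [202.  71.] 10.0 274
top rack 10 [ 545. -196.] [314. 198.] 89.9 747
scene board [ 347. -209.] [137.  31.] 59.0 101 335
scene board [546. -90.] [ 39. 140.] 86.8 122 471
scene board [ 546. -193.] [137.  28.] 0.8 122 343
scene board [ 558. -301.] [ 33. 139.] 89.8 122 532
scene jig 50 [513. 204.] [168. 186.] 82.8 421
scene jig 10 [507. 183.] [212. 204.] 82.9 1086
scene jaw 50 [503. 178.] [196.  61.] 12.0 230
scene rack 10 [ 547. -198.] [197. 316.] 0.0 1091
```

View pics/crop.png

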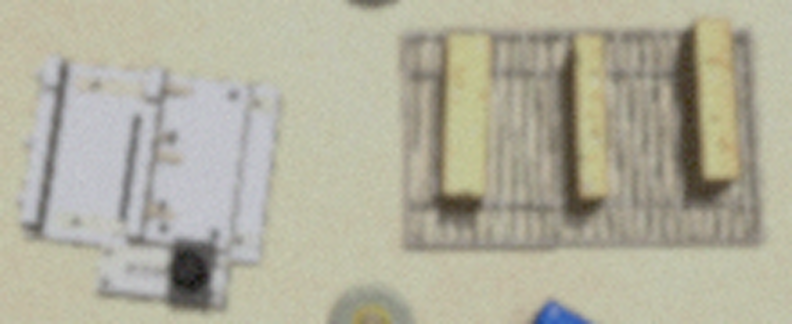

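The crop shows widths of about 38, 27 and 33 mm from left to right, so the rightmost board, near (557,-299), is the candidate. I go to the jig first for a close look on the way.

servo_tool([
  [0,[-36,-22,-16],[0,0,0]],
  [0,[-36,-22,-16],[0,0,0]],
  [0,[-36,-22,-16],[0,0,0]],
  [0,[-36,-22,-16],[0,0,0]],
  [0,[-36,-22,-16],[0,0,0]],
  [0,[-36,-22,-16],[0,0,0]],
  [0,[-36,-22,-16],[0,0,0]],
  [0,[-36,-22,-16],[0,0,-0.11]],
  [0,[-36,-22,-16],[0,0,-0.11]],
  [0,[-36,-22,-16],[0,0,-0.12]],
])

```text
time_s: 2.95
ee_pos: [492.3, 162.6, 397.2]
ee_rot: [180.0, 0.0, 173.1]
force: [-0.3, 1.1, 0.4]
gripper_width: 91.3
gripper_force: 0.0
```

Run:
```python
from h import *
s=state();print(s['ee_pos'],s['ee_rot'],s['time_s'])
p=grab("wrist");save(p,'w1.png');print(p['eye'],np.round(p['tool_from_camera'],2).tolist())
w=cloud(p)
np.save('w1.npy',w);cv2.imwrite('pics/w1.png',np.clip(p['color'][...,::-1]*1.3,0,255).astype(np.uint8))
for t in("jig","jaw","plunger","knob"):
    for o in outline_of(p,t)[:1]:
        q=w[o['pixels']];q=q[~np.isnan(q[:,0])];print(t,o['confidence'],o['at'],np.round(np.median(q,0)),np.round(np.percentile(q,[1,99],axis=0)).tolist())
```

```text
[492.33835845 162.60853425 397.15850044] [1.79969028e+02 4.37846024e-02 1.73106079e+02] 2.95
[409.35166024 172.97911644 544.72776418] [[0.0, 0.96, 0.29, 83.52], [1.0, -0.0, -0.0, 0.41], [-0.0, 0.29, -0.96, -147.63], [0.0, 0.0, 0.0, 1.0]]
jig 0.88 [288.7, 173.8] [508. 185.  35.] [[405.0, 82.0, 12.0], [609.0, 287.0, 88.0]]
jaw 0.97 [271.1, 180.2] [507. 153.  37.] [[402.0, 102.0, 14.0], [596.0, 204.0, 89.0]]
plunger 0.75 [264.6, 130.7] [423. 149.  87.] [[409.0, 134.0, 43.0], [440.0, 163.0, 90.0]]
knob 0.65 [262.7, 131.1] [422. 149.  87.] [[408.0, 134.0, 44.0], [438.0, 163.0, 90.0]]
```

View pics/w1.png

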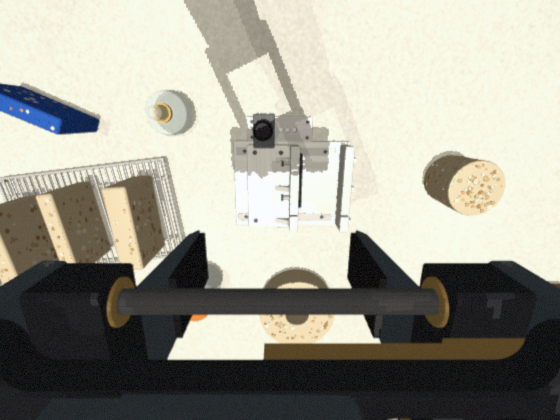

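```bash
cat > jig.py <<'E'
from h import *
def fit(w,c=(508,187)):
    q=w.reshape(-1,3);q=q[~np.isnan(q[:,0])];q=q[(np.hypot(q[:,0]-c[0],q[:,1]-c[1])<160)]
    k=q[(q[:,2]>82)&(q[:,2]<95)&(np.hypot(q[:,0]-422,q[:,1]-149)<60)]
    if len(k): print('knob',cv2.minEnclosingCircle(k[:,:2].astype(np.float32)),k[:,2].mean(),len(k))
    t=q[(q[:,2]>55)&(q[:,2]<66)]
    a=np.radians(-7);y=t[:,:2]@[-np.sin(a),np.cos(a)];y0=np.array(c)@[-np.sin(a),np.cos(a)]
    for nm,m in(('fence',y-y0>70),('jaw',(y-y0<30)&(y-y0>-20))):
        r=cv2.minAreaRect(t[m][:,:2].astype(np.float32));l=cv2.fitLine(t[m][:,:2].astype(np.float32),cv2.DIST_HUBER,0,.01,.01).ravel()
        print(nm,np.round(r[0],1),np.round(r[1],1),round(r[2],2),m.sum(),'line',np.degrees(np.arctan(l[1]/l[0])),l[2:],t[m][:,2].mean())
E
python3 - <<'E'
from jig import *
fit(np.load('w1.npy'))
E
```

```text
knob ((422.8558044433594, 148.7308349609375), 15.766160011291504) 87.05126931872908 338
fence [540. 277.] [ 15.9 148.1] 82.2 762 line -7.3013396 [536.0653 277.1266] 58.951396185089564
jaw [528.7 188. ] [ 15.  149.8] 82.65 742 line -7.458087 [524.4068  188.43213] 58.85736099109695
```

Close view fit: jig origin (528.2,184.4), yaw −7.4° (knob, jaw and fence agree). Next, the candidate board.

servo_tool([
  [0,[-10,-42,7],[0,0,0]],
  [0,[-10,-42,7],[0,0,0]],
  [0,[-10,-42,7],[0,0,0]],
  [0,[-10,-42,7],[0,0,0]],
  [0,[-10,-42,7],[0,0,0]],
  [0,[-10,-42,7],[0,0,0]],
  [0,[-10,-42,7],[0,0,0]],
  [0,[-10,-42,7],[0,0,0]],
  [0,[-10,-42,7],[0,0,0]],
  [0,[-10,-42,7],[0,0,-0.12]],
])

```text
time_s: 4.2
ee_pos: [539.0, -264.4, 325.2]
ee_rot: [179.9, -0.0, 180.0]
force: [0.4, 0.3, 0.0]
gripper_width: 90.9
gripper_force: 0.0
```

Run:
```python
from h import *
s=state();print(s['ee_pos'],s['ee_rot'],s['time_s'])
p=grab("wrist");w=cloud(p)
q=w.reshape(-1,3);q=q[~np.isnan(q[:,0])]
for c in((557,-299),(544,-193),(545,-89)):
    t=q[(abs(q[:,0]-c[0])<85)&(abs(q[:,1]-c[1])<45)&(q[:,2]>112)&(q[:,2]<128)][:,:2].astype(np.float32)
    if len(t)>50:
        l=cv2.fitLine(t,cv2.DIST_HUBER,0,.01,.01).ravel();r=cv2.minAreaRect(t);print(c,np.round(r[0],1),np.round(r[1],1),round(r[2],2),np.degrees(np.arctan2(l[1],l[0])),l[2:],len(t))
```

```text
[ 538.97347874 -264.37603598  325.15187912] [ 1.79926305e+02 -4.43395660e-02  1.79988530e+02] 4.2
(557, -299) [ 557.1 -298.2] [138.2  32.1] 0.31 0.44780064 [ 552.8447  -297.86377] 2656
(544, -193) [ 543.1 -192.2] [ 26.5 138.4] 89.82 -0.17198825 [ 538.59595 -193.17024] 2251
(545, -89) [545.4 -88.5] [ 38.4 139.1] 86.83 -3.1149526 [541.2924   -89.954414] 3365
```

servo_tool([
  [0,[-9,-17,30],[0,0,-0.007]],
  [0,[-9,-17,30],[0,0,0]],
  [0,[0,0,25],[0,0,0]],
  [0,[0,0,25],[0,0,0]],
  [0,[0,0,25],[0,0,0]],
  [0,[0,0,25],[0,0,0]],
  [0,[0,0,25],[0,0,0]],
  [0,[0,0,22],[0,0,0]],
  [0,[0,0,22],[0,0,0]],
  [0,[0,0,0],[0,0,0]],
])

```text
time_s: 5.25
ee_pos: [555.0, -295.5, 93.5]
ee_rot: [179.7, -0.4, -179.8]
force: [-0.4, 0.7, 0.0]
gripper_width: 91.5
gripper_force: 0.0
```

servo_tool([
  [255,[0,0,0],[0,0,0]],
  [255,[0,0,0],[0,0,0]],
  [255,[0,0,0],[0,0,0]],
  [255,[0,0,0],[0,0,0]],
  [255,[0,0,0],[0,0,0]],
  [255,[0,0,0],[0,0,0]],
  [255,[0,0,0],[0,0,0]],
  [255,[0,0,0],[0,0,0]],
  [255,[0,0,0],[0,0,0]],
  [255,[0,0,0],[0,0,0]],
], squeeze=30)

```text
time_s: 6.25
ee_pos: [556.9, -298.9, 96.9]
ee_rot: [180.0, -0.0, -179.9]
force: [-0.4, -0.9, 1.3]
gripper_width: 31.7
gripper_force: 30.0
```

31.7 mm under 30 N, so it is the 32 mm board. Lift and carry.

servo_tool([
  [255,[0,0,-15],[0,0,0]],
  [255,[0,0,-30],[0,0,0]],
  [255,[0,0,-40],[0,0,0]],
  [255,[0,0,-35],[0,0,0]],
  [255,[0,20,-10],[0,0,0]],
  [255,[0,35,0],[0,0,0]],
  [255,[0,45,0],[0,0,0]],
  [255,[0,45,0],[0,0,0]],
  [255,[0,45,0],[0,0,0]],
  [255,[0,45,0],[0,0,0]],
])

```text
time_s: 7.25
ee_pos: [555.0, -61.1, 225.6]
ee_rot: [179.9, -0.1, -179.9]
force: [0.4, 0.0, -0.6]
gripper_width: 31.9
gripper_force: 30.0
```

servo_tool([
  [255,[2,45,0],[0,0,0]],
  [255,[2,45,0],[0,0,0]],
  [255,[2,45,0],[0,0,0]],
  [255,[2,45,0],[0,0,0]],
  [255,[2,45,0],[0,0,0]],
  [255,[3,40,0],[0,0,0]],
  [255,[3,30,0],[0,0,0]],
  [255,[3,20,0],[0,0,0]],
  [255,[0,0,0],[0,0,0.13]],
  [255,[0,0,0],[0,0,0]],
])

```text
time_s: 8.25
ee_pos: [535.0, 252.2, 225.5]
ee_rot: [-179.9, -0.2, 172.8]
force: [-0.8, 0.2, -0.6]
gripper_width: 31.5
gripper_force: 30.0
```

Run:
```python
from h import *
s=state();print(s['ee_pos'],s['ee_rot'],s['time_s'],s['gripper_width'],s['force'])
p=grab("wrist");cv2.imwrite('pics/w2.png',np.clip(p['color'][...,::-1]*1.3,0,255).astype(np.uint8))
w=cloud(p);q=w.reshape(-1,3);q=q[~np.isnan(q[:,0])]
print(env.finger_overhang)
t=q[(q[:,2]>225)&(q[:,2]<255)&(abs(q[:,0]-s['ee_pos'][0])<90)&(abs(q[:,1]-s['ee_pos'][1])<25)]
print(len(t));r=cv2.minAreaRect(t[:,:2].astype(np.float32));print(r,t[:,2].mean())
```

```text
[535.04035586 252.20163687 225.45426536] [-1.79927337e+02 -1.59747921e-01  1.72799797e+02] 8.25 31.544709176380692 [-0.76884711  0.18941182 -0.55339089]
22.0
12096
((515.822509765625, 252.6204376220703), (50.15172576904297, 101.14530181884766), 81.74054718017578) 246.71976247768762
```

View pics/w2.png

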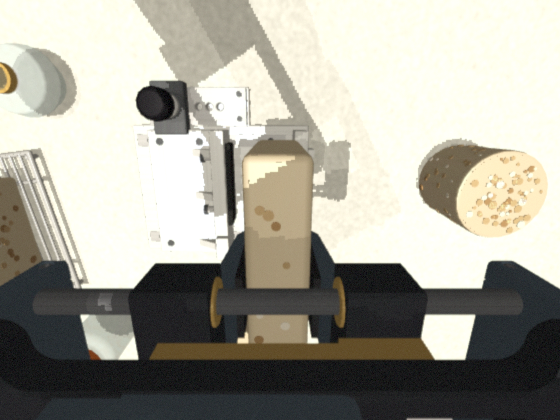

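The board is held straight above the bay, with the fence just to its right near (310,150). Descend to just above the fence and check.

servo_tool([
  [255,[-2,-2,10],[0,0,0]],
  [255,[0,0,15],[0,0,0]],
  [255,[0,0,15],[0,0,0]],
  [255,[0,0,15],[0,0,0]],
  [255,[0,0,15],[0,0,0]],
  [255,[0,0,10],[0,0,0]],
  [255,[0,0,0],[0,0,0]],
  [255,[0,0,0],[0,0,0]],
  [255,[0,0,0],[0,0,0]],
  [255,[0,0,0],[0,0,0]],
])

```text
time_s: 9.3
ee_pos: [538.9, 249.1, 147.8]
ee_rot: [179.9, 0.1, 172.7]
force: [-0.5, 0.9, -0.3]
gripper_width: 31.6
gripper_force: 30.0
```

Run:
```python
from h import *
ss=[state() for _ in range(3)]
for s in ss: print(np.round(s['ee_pos'],1),s['ee_rot'],s['time_s'])
p=grab("wrist");w=cloud(p);q=w.reshape(-1,3);q=q[~np.isnan(q[:,0])]
a=np.radians(-7.4);O=np.array([528.2,184.4]);ex=np.array([np.cos(a),np.sin(a)]);ey=np.array([-ex[1],ex[0]])
j=np.c_[(q[:,:2]-O)@ex,(q[:,:2]-O)@ey,q[:,2]]
s=ss[-1]; print('tcp jig',(s['ee_pos'][:2]-O)@ex,(s['ee_pos'][:2]-O)@ey)
b=j[(j[:,2]>155)&(j[:,2]<175)&(abs(j[:,1]-66)<25)&(j[:,0]<-40)&(j[:,0]>-90)];print('board top',np.percentile(b,[1,50,99],axis=0).round(1).tolist())
f=j[(j[:,2]>54)&(j[:,2]<66)&(j[:,1]>80)&(j[:,1]<110)&(abs(j[:,0])<90)];print('fence top',len(f),np.percentile(f,[1,50,99],axis=0).round(1).tolist())
f=j[(j[:,2]>54)&(j[:,2]<66)&(abs(j[:,1])<25)&(abs(j[:,0])<90)];print('jaw top',len(f),np.percentile(f,[1,50,99],axis=0).round(1).tolist())
k=j[(j[:,2]>82)&(j[:,2]<95)&(np.hypot(j[:,0]+100,j[:,1]+49)<40)];print('knob',len(k),cv2.minEnclosingCircle(k[:,:2].astype(np.float32)) if len(k) else 0)
```

```text
[538.9 249.1 147.8] [1.79945066e+02 8.46275622e-02 1.72684727e+02] 9.3
[538.9 249.1 147.8] [1.79945066e+02 8.46275622e-02 1.72684727e+02] 9.3
[538.9 249.1 147.8] [1.79945066e+02 8.46275622e-02 1.72684727e+02] 9.3
tcp jig 2.2647428412724215 65.51430126151577
board top [[-67.1, 50.5, 156.8], [-54.7, 65.8, 169.5], [-40.3, 81.4, 171.1]]
fence top 974 [[-74.9, 85.8, 56.6], [-54.0, 96.8, 58.9], [10.3, 100.7, 60.5]]
jaw top 2523 [[-74.0, -3.6, 54.6], [-22.5, 4.1, 58.8], [40.3, 11.0, 60.3]]
knob 1856 ((-99.89129638671875, -48.813602447509766), 15.904428482055664)
```

servo_tool([
  [255,[2,0,6],[0,0,0]],
  [255,[0,0,10],[0,0,0]],
  [255,[0,0,10],[0,0,0]],
  [255,[0,0,10],[0,0,0]],
  [255,[0,0,8],[0,0,0]],
  [255,[0,0,5],[0,0,0]],
  [255,[0,0,2],[0,0,0]],
  [255,[0,0,0],[0,0,0]],
  [255,[0,0,0],[0,0,0]],
  [255,[0,0,0],[0,0,0]],
])

```text
time_s: 10.35
ee_pos: [536.7, 249.3, 96.4]
ee_rot: [180.0, 0.0, 172.7]
force: [0.2, -0.8, -0.9]
gripper_width: 31.8
gripper_force: 30.0
```

servo_tool([
  [255,[0,0,1],[0,0,0]],
  [255,[0,0,1],[0,0,0]],
  [255,[0,0,0],[0,0,0]],
  [255,[0,0,0],[0,0,0]],
  [255,[0,0,0],[0,0,0]],
  [255,[0,0,0],[0,0,0]],
  [255,[0,0,0],[0,0,0]],
  [255,[0,0,0],[0,0,0]],
  [255,[0,0,0],[0,0,0]],
  [255,[0,0,0],[0,0,0]],
])

```text
time_s: 11.35
ee_pos: [536.4, 249.2, 94.0]
ee_rot: [180.0, 0.0, 172.7]
force: [1.0, 0.6, -0.3]
gripper_width: 31.8
gripper_force: 30.0
```

servo_tool([
  [255,[0,0,1],[0,0,0]],
  [255,[0,0,0.5],[0,0,0]],
  [255,[0,0,0.5],[0,0,0]],
  [255,[0,0,0],[0,0,0]],
  [255,[0,0,0],[0,0,0]],
  [255,[0,0,0],[0,0,0]],
  [255,[0,0,0],[0,0,0]],
  [255,[0,0,0],[0,0,0]],
  [255,[0,0,0],[0,0,0]],
  [255,[0,0,0],[0,0,0]],
])

```text
time_s: 12.35
ee_pos: [536.5, 249.2, 92.0]
ee_rot: [180.0, 0.0, 172.7]
force: [0.6, -0.1, -1.0]
gripper_width: 31.7
gripper_force: 30.0
```

servo_tool([
  [255,[0,0,0.5],[0,0,0]],
  [255,[0,0,0.3],[0,0,0]],
  [255,[0,0,0],[0,0,0]],
  [255,[0,0,0],[0,0,0]],
  [255,[0,0,0],[0,0,0]],
  [255,[0,0,0],[0,0,0]],
  [255,[0,0,0],[0,0,0]],
  [255,[0,0,0],[0,0,0]],
  [255,[0,0,0],[0,0,0]],
  [255,[0,0,0],[0,0,0]],
])

```text
time_s: 13.35
ee_pos: [536.5, 249.2, 91.9]
ee_rot: [180.0, 0.0, 172.7]
force: [-2.1, -0.8, 5.8]
gripper_width: 31.8
gripper_force: 30.0
```

servo_tool([
  [170,[0,0,0],[0,0,0]],
  [120,[0,0,0],[0,0,0]],
  [80,[0,0,0],[0,0,0]],
  [80,[0,0,0],[0,0,0]],
  [80,[0,0,0],[0,0,0]],
  [80,[0,0,-10],[0,0,0]],
  [80,[0,0,-20],[0,0,0]],
  [80,[0,0,-30],[0,0,0]],
  [80,[0,0,-30],[0,0,0]],
  [80,[0,0,-10],[0,0,0]],
])

```text
time_s: 14.35
ee_pos: [538.1, 249.9, 195.2]
ee_rot: [179.8, 0.3, 172.7]
force: [0.5, -0.1, 0.2]
gripper_width: 62.3
gripper_force: 0.0
```

servo_tool([
  [80,[15,-15,0],[0,0,0]],
  [80,[25,-30,0],[0,0,0]],
  [80,[30,-40,0],[0,0,0]],
  [80,[20,-20,0],[0,0,0]],
  [80,[10,-10,0],[0,0,0]],
  [80,[0,0,0],[0,0,0]],
  [80,[0,0,0],[0,0,0]],
  [80,[0,0,0],[0,0,0]],
  [80,[0,0,0],[0,0,0]],
  [80,[0,0,0],[0,0,0]],
])

```text
time_s: 15.35
ee_pos: [423.2, 148.3, 190.9]
ee_rot: [180.0, -0.0, 172.7]
force: [0.6, -0.4, -0.2]
gripper_width: 62.9
gripper_force: 0.0
```

```bash
cat > chk.py <<'E'
from h import *
s=state();print(np.round(s['ee_pos'],1),np.round(s['ee_rot'],2),s['time_s'],s['gripper_width'])
a=np.radians(-7.4);O=np.array([528.2,184.4]);ex=np.array([np.cos(a),np.sin(a)]);ey=np.array([-ex[1],ex[0]])
print('tcp jig',(s['ee_pos'][:2]-O)@ex,(s['ee_pos'][:2]-O)@ey)
for n in("wrist","scene","top"):
    p=grab(n);cv2.imwrite('pics/c_%s_%.0f.png'%(n,s['time_s']),np.clip(p['color'][...,::-1]*1.3,0,255).astype(np.uint8))
    w=cloud(p);q=w.reshape(-1,3);q=q[~np.isnan(q[:,0])]
    j=np.c_[(q[:,:2]-O)@ex,(q[:,:2]-O)@ey,q[:,2]]
    for nm,m in(('board',(j[:,2]>108)&(j[:,2]<120)&(abs(j[:,1]-68)<30)&(abs(j[:,0])<90)),
      ('fence',(j[:,2]>54)&(j[:,2]<66)&(j[:,1]>80)&(j[:,1]<110)&(abs(j[:,0])<90)),
      ('jaw',(j[:,2]>54)&(j[:,2]<66)&(abs(j[:,1]-25)<38)&(abs(j[:,0])<72)),
      ('knob',(j[:,2]>82)&(j[:,2]<105)&(abs(j[:,0]+100)<25)&(abs(j[:,1]+25)<50))):
        f=j[m]
        if len(f)>20: print(n,nm,len(f),np.percentile(f,[1,50,99],axis=0).round(1).tolist(),np.round(cv2.minAreaRect(f[:,:2].astype(np.float32))[2],1))
E
python3 chk.py
```

```text
[423.2 148.3 190.9] [ 1.8000e+02 -1.0000e-02  1.7271e+02] 15.35 62.8777508304874
tcp jig -99.46095216442313 -49.29858582555708
wrist board 216 [[-69.9, 50.1, 108.1], [-68.3, 64.1, 111.9], [-65.5, 79.9, 114.1]] 1.9
wrist fence 268 [[-75.4, 85.6, 54.5], [-67.4, 93.5, 58.9], [-53.3, 100.5, 60.4]] 49.3
wrist jaw 1011 [[-70.6, -4.2, 54.3], [-24.1, 1.7, 58.9], [66.5, 60.6, 65.2]] 89.7
wrist knob 875 [[-115.2, -63.7, 82.8], [-101.6, -49.0, 87.3], [-86.5, -34.4, 89.2]] 0.6
scene board 284 [[-65.9, 46.2, 108.3], [3.4, 60.7, 114.4], [69.2, 79.5, 118.9]] 89.1
scene jaw 246 [[-68.6, -8.2, 54.2], [4.3, 4.2, 59.9], [70.9, 55.4, 65.8]] 1.4
scene knob 49 [[-112.2, -65.9, 82.8], [-98.3, -52.1, 87.6], [-84.2, -38.1, 91.7]] 13.8
top board 235 [[-66.1, 48.5, 108.5], [30.6, 64.9, 114.2], [68.2, 80.4, 119.7]] 89.9
top fence 104 [[-75.2, 86.2, 54.6], [9.6, 94.5, 59.7], [71.0, 99.5, 65.6]] 2.1
top jaw 49 [[19.2, -5.4, 55.0], [53.1, 3.9, 59.4], [71.1, 50.0, 65.2]] 15.6
```

The board stands in place and the knob is under the tool. Descend and pinch it.

servo_tool([
  [80,[0,0,15],[0,0,0]],
  [80,[0,0,20],[0,0,0]],
  [80,[0,0,20],[0,0,0]],
  [80,[0,0,20],[0,0,0]],
  [80,[0,0,16],[0,0,0]],
  [80,[0,0,12],[0,0,0]],
  [80,[0,0,7],[0,0,0]],
  [80,[0,0,0],[0,0,0]],
  [80,[0,0,0],[0,0,0]],
  [80,[0,0,0],[0,0,0]],
])

```text
time_s: 16.5
ee_pos: [423.1, 148.0, 81.8]
ee_rot: [180.0, 0.1, 172.7]
force: [0.3, 0.5, -0.2]
gripper_width: 62.4
gripper_force: 0.0
```

servo_tool([
  [255,[0,0,0],[0,0,0]],
  [255,[0,0,0],[0,0,0]],
  [255,[0,0,0],[0,0,0]],
  [255,[0,0,0],[0,0,0]],
  [255,[0,0,0],[0,0,0]],
  [255,[0,0,0],[0,0,0]],
  [255,[0,0,0],[0,0,0]],
  [255,[0,0,0],[0,0,0]],
  [255,[0,0,0],[0,0,0]],
  [255,[0,0,0],[0,0,0]],
], squeeze=40)

```text
time_s: 17.5
ee_pos: [422.7, 147.8, 81.2]
ee_rot: [180.0, 0.0, 172.7]
force: [-0.6, -1.1, 2.4]
gripper_width: 30.2
gripper_force: 40.0
```

servo_tool([
  [255,[0,0,-2],[0,0,0]],
  [255,[0,0,-2],[0,0,0]],
  [255,[0,0,-2],[0,0,0]],
  [255,[0,0,-2],[0,0,0]],
  [255,[0,0,-2],[0,0,0]],
  [255,[0,0,-0.5],[0,0,0]],
  [255,[0,0,0],[0,0,0]],
  [255,[0,0,0],[0,0,0]],
  [255,[0,0,0],[0,0,0]],
  [255,[0,0,0],[0,0,0]],
])

```text
time_s: 18.5
ee_pos: [422.6, 147.8, 91.6]
ee_rot: [-180.0, -0.0, 172.7]
force: [2.9, -1.0, -9.6]
gripper_width: 30.3
gripper_force: 40.0
```

servo_tool([
  [255,[0,1,0],[0,0,0]],
  [255,[0,2,0],[0,0,0]],
  [255,[0,3,0],[0,0,0]],
  [255,[0,3,0],[0,0,0]],
  [255,[0,3,0],[0,0,0]],
  [255,[0,3,0],[0,0,0]],
  [255,[0,3,0],[0,0,0]],
  [255,[0,2,0],[0,0,0]],
  [255,[0,0,0],[0,0,0]],
  [255,[0,0,0],[0,0,0]],
])

```text
time_s: 19.5
ee_pos: [425.2, 168.2, 91.7]
ee_rot: [179.9, 0.0, 172.7]
force: [1.1, 0.5, -9.5]
gripper_width: 30.4
gripper_force: 40.0
```

servo_tool([
  [255,[0,3,0],[0,0,0]],
  [255,[0,3,0],[0,0,0]],
  [255,[0,3,0],[0,0,0]],
  [255,[0,2,0],[0,0,0]],
  [255,[0,2,0],[0,0,0]],
  [255,[0,2,0],[0,0,0]],
  [255,[0,2,0],[0,0,0]],
  [255,[0,2,0],[0,0,0]],
  [255,[0,1,0],[0,0,0]],
  [255,[0,0,0],[0,0,0]],
])

```text
time_s: 20.5
ee_pos: [427.6, 187.3, 91.6]
ee_rot: [-180.0, -0.0, 172.7]
force: [3.1, -4.5, -9.4]
gripper_width: 30.2
gripper_force: 40.0
```

```bash
python3 chk.py
```

```text
[427.6 187.3  91.6] [-1.7996e+02 -1.0000e-02  1.7270e+02] 20.5 30.233589478863976
tcp jig -100.11758074610528 -10.062003670217884
wrist board 570 [[-70.3, 67.3, 108.2], [-67.5, 76.5, 113.0], [-17.9, 84.3, 114.9]] 86.7
wrist fence 167 [[-75.8, 87.2, 54.1], [-74.5, 93.9, 58.4], [-70.5, 99.9, 60.1]] 1.2
wrist knob 3119 [[-117.8, -34.0, 82.6], [-110.1, -9.7, 97.0], [-94.6, 15.1, 104.5]] 0.2
scene board 287 [[-67.2, 50.2, 108.2], [4.2, 63.8, 114.6], [69.6, 83.6, 118.7]] 0.1
scene jaw 217 [[-66.9, 32.4, 54.2], [5.9, 43.9, 59.8], [70.9, 59.9, 65.9]] 2.6
scene knob 77 [[-104.8, -39.6, 82.3], [-88.5, -15.2, 95.1], [-81.2, 11.3, 103.8]] 89.1
top board 261 [[-21.3, 52.9, 108.4], [24.6, 69.2, 114.2], [68.1, 84.0, 119.7]] 89.8
top fence 46 [[-18.2, 93.6, 54.9], [26.5, 96.5, 59.5], [72.1, 99.6, 65.5]] 0.5
top jaw 100 [[10.9, 34.0, 54.4], [39.2, 42.9, 60.0], [70.3, 54.0, 65.7]] 88.6
```

servo_tool([
  [255,[0,0.2,0],[0,0,0]],
  [255,[0,0,1],[0,0,0]],
  [255,[0,0,1],[0,0,0]],
  [255,[0,0,1],[0,0,0]],
  [255,[0,0,1],[0,0,0]],
  [255,[0,0,0],[0,0,0]],
  [255,[0,0,0],[0,0,0]],
  [255,[0,0,0],[0,0,0]],
  [255,[0,0,0],[0,0,0]],
  [255,[0,0,0],[0,0,0]],
])

```text
time_s: 21.65
ee_pos: [427.6, 187.4, 87.8]
ee_rot: [-180.0, -0.0, 172.7]
force: [2.3, -4.1, -7.9]
gripper_width: 30.3
gripper_force: 40.0
```

servo_tool([
  [255,[0,0,1],[0,0,0]],
  [255,[0,0,1],[0,0,0]],
  [255,[0,0,1],[0,0,0]],
  [255,[0,0,1],[0,0,0]],
  [255,[0,0,1],[0,0,0]],
  [255,[0,0,1],[0,0,0]],
  [255,[0,0,0.5],[0,0,0]],
  [255,[0,0,0],[0,0,0]],
  [255,[0,0,0],[0,0,0]],
  [255,[0,0,0],[0,0,0]],
])

```text
time_s: 22.65
ee_pos: [427.6, 187.4, 81.5]
ee_rot: [-180.0, -0.0, 172.7]
force: [3.8, -4.9, -7.3]
gripper_width: 30.6
gripper_force: 40.0
```

servo_tool([
  [180,[0,0,0],[0,0,0]],
  [130,[0,0,0],[0,0,0]],
  [110,[0,0,0],[0,0,0]],
  [110,[0,0,0],[0,0,0]],
  [110,[0,0,-5],[0,0,0]],
  [110,[0,0,-15],[0,0,0]],
  [110,[0,0,-30],[0,0,0]],
  [110,[0,0,-40],[0,0,0]],
  [110,[0,0,-40],[0,0,0]],
  [110,[0,0,-40],[0,0,0]],
])

```text
time_s: 23.65
ee_pos: [427.3, 187.9, 253.4]
ee_rot: [179.9, 0.0, 172.7]
force: [1.0, 0.0, 0.3]
gripper_width: 51.8
gripper_force: 0.0
```

servo_tool([
  [110,[10,0,-20],[0,0,0]],
  [110,[10,0,-10],[0,0,0]],
  [110,[10,0,0],[0,0,0]],
  [110,[0,0,0],[0,0,0]],
  [110,[0,0,0],[0,0,0]],
  [110,[0,0,0],[0,0,0]],
  [110,[0,0,0],[0,0,0]],
  [110,[0,0,0],[0,0,0]],
  [110,[0,0,0],[0,0,0]],
  [110,[0,0,0],[0,0,0]],
])

```text
time_s: 24.65
ee_pos: [398.1, 191.5, 281.0]
ee_rot: [-180.0, -0.0, 172.7]
force: [0.5, -1.3, 0.7]
gripper_width: 52.1
gripper_force: 0.0
```

```bash
python3 chk.py; ls pics
```

```text
[398.1 191.5 281. ] [-1.8000e+02 -1.0000e-02  1.7267e+02] 24.65 52.05692354323774
tcp jig -129.95555070451005 -9.72010624469489
wrist board 284 [[-69.3, 54.0, 108.4], [41.1, 66.9, 113.4], [67.9, 84.9, 115.3]] 83.7
wrist fence 174 [[-75.0, 81.1, 54.7], [-67.0, 94.4, 59.1], [-47.4, 101.0, 64.2]] 39.5
wrist jaw 621 [[-71.5, 35.2, 54.7], [-25.1, 41.7, 59.0], [71.0, 56.3, 60.8]] 88.8
wrist knob 476 [[-115.3, -24.3, 82.9], [-101.6, -9.4, 87.5], [-85.9, 5.5, 89.5]] 0.7
scene board 290 [[-65.9, 49.9, 108.2], [4.6, 63.8, 114.7], [68.8, 83.6, 118.9]] 87.1
scene jaw 223 [[-70.2, 30.7, 54.3], [0.3, 42.9, 60.0], [70.5, 56.3, 65.7]] 0.7
scene knob 45 [[-113.8, -28.0, 84.0], [-97.8, -15.1, 88.5], [-85.4, 0.5, 94.6]] 28.0
top board 156 [[8.3, 52.7, 108.4], [43.1, 69.8, 114.3], [68.0, 84.1, 119.3]] 0.3
top fence 24 [[16.5, 93.5, 54.7], [47.3, 96.2, 59.0], [73.1, 99.8, 65.4]] 1.8
top jaw 47 [[39.4, 33.1, 54.4], [58.2, 41.1, 60.7], [70.7, 53.6, 65.9]] 5.1
c_scene_15.png
c_scene_20.png
c_scene_25.png
c_top_15.png
c_top_20.png
c_top_25.png
c_wrist_15.png
c_wrist_20.png
c_wrist_25.png
crop.png
scene0.png
top0.png
w1.png
w2.png
```

View pics/c_wrist_25.png

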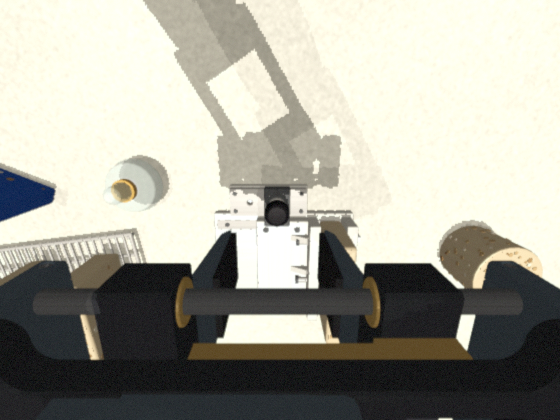

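View pics/c_scene_25.png

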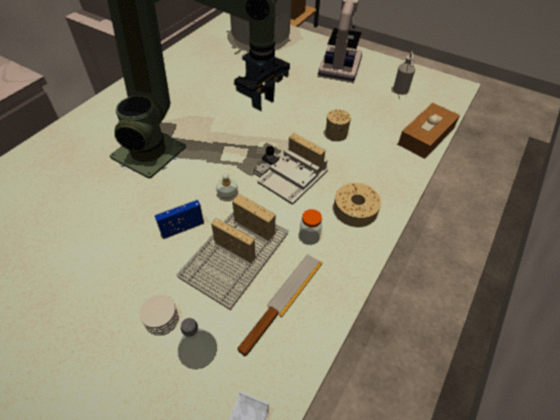

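The wrist view shows the knob back down at (277,212). The scene view shows the board clamped between jaw and fence at (305,152). The other two boards are still standing at (253,217) and (233,240), and nothing else has moved.

```bash
python3 -c "
from workcell import ticket; print(ticket.job_done())"
```

```text
the job is handed in; nothing more can be done
None
```

The 32 mm board (31.7 mm when pinched; the others were sized by camera only, about 26 and 38 mm, not pinched) is held against the fence with the plunger home in the 32 mm hole, the other two boards still stand on the rack, and the job was handed in at about 25 s.

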